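# Uncover the marker case and hold its lid open

### The job

Take the steel pattern weight off the blue lid of the marker case and stand it wholly on the cork mat, setting it down rather than dropping it, while the lid is still shut. Then lift the lid (the yellow tab is its handle) to 55 degrees from shut and keep holding it there, still: it falls shut on its own, so finish with the lid in hand, not let go. Do not disturb the roll of tape, the thread cone or the jar.

Things in the scene. Friction and masses are not known exactly. Their poses are not given: they have to be found in the camera images.
- case: the black marker case, fixed: an open-topped box 200 mm (x) by 260 mm (y), 70 mm high, full of upright markers that stay below its rim. Origin: centre of its underside. Its x points away from the robot (turned by up to 15 degrees), towards the hinge; on its -x side, nearer the robot, the lid's yellow tab sticks out.
- case_lid (a joint): opening angle in rad of the blue lid (200 x 260 x 10 mm, about 0.5 kg): 0 shut, growing as its front edge rises, stop at 1.45; 55 degrees is 0.960. It turns freely about the case's y at the far (+x) rim and falls shut from any angle unless held; lifting takes 2 to 3 N at the tab.
- lid_tab (a point): point in the middle of the width and thickness of the yellow tab, 34 mm out from the lid's front edge, 234 mm from the hinge. The tab is 30 mm wide (y), 10 mm thick, stands 50 mm out in the lid's plane; shut, it is 75 mm up with free air around. x points to the hinge, z out of the lid's top. Pinched across its width it can pivot between the fingers, so the tool may stay upright.
- lid_hinge (a point): a point on the hinge axis, in the middle of the lid's width, at the height of the case's rim (70 mm above the table). y lies along the hinge axis, about which the lid turns.
- weight: the pattern weight, loose, standing on the shut lid: a steel disc 56 mm in diameter and 22 mm high with a red cylindrical knob on top, 24 mm in diameter, from 32 to 60 mm above the underside (a 14 mm neck between). About 0.3 to 0.5 kg. Origin: centre of its underside, z up. Its underside starts 80 mm above the table.
- mat: the square cork mat, fixed to the table, 130 x 130 mm and 4 mm thick; it lies to the left or the right of the case. Origin: centre of its underside; x and y along its sides.
- tape: bystander: orange roll of tape lying flat, loose, 90 mm in diameter, 24 mm high. Origin: centre of its underside.
- cone: bystander: dark grey thread cone with a yellow-green tip, loose, standing, 64 mm wide at the foot, 126 mm high. Origin: centre of its underside.
- jar: bystander: amber glass jar with a black cap, loose, standing, 64 mm in diameter, 85 mm high. Origin: centre of its underside.

How it is judged:
By the outcome, as a careful person would: the job done as asked, in the order asked, and still so for the second after the job is handed in, while the arm keeps its last pose, push and grip.
It also fails if it takes over 64 s, if anything falls off the work surface, if the arm or the gripper's body presses on something with over 40 N, if the wrist force passes 120 N, or if a joint passes its speed limit or range.

### The arm

A 7-joint arm with a two-finger parallel gripper is mounted at the origin on the work surface. World frame = base frame: x ahead of the robot, y to its left, z up, the work surface at z = 0. Lengths are in m, angles in degrees, forces in N, time in s.
With the tool pointing down it reaches from about 0.425 to 0.875 m from the base axis. Payload 4.7 kg.
Tool frame: the origin (TCP) lies at the centre of the arm's flange, where the gripper is bolted on; the fingertips stand 182 mm ahead of it and the grasp point (between the pads) lies 164 mm ahead of it; z points along the fingers, y is the line along which they close (so a half turn about z gives the same grasp; the last joint's range is limited). The gripper opens to 87 mm and grips with 3 to 60 N. Pads are 19 mm wide; open, the fingers measure 117 mm over their backs; the gripper's body (75 mm by 190 mm) begins 51 mm behind the grasp point.
Start: joints at [75.006, 18.392, -4.016, 83.108, 1.295, 78.541, -3.26], TCP at [0.177, -0.625, 0.405] pointing down, gripper open.
Joint ranges: [-163.93, 163.93], [-17.29, 119.83], [-79.2, 71.16], [3.27, 140.29], [-89.18, 269.18], [5.43, 117.66], [-154.24, 154.24]. Speed limits (degrees/s): [147.25, 147.25, 180, 180, 180, 180, 180].

### API

Orientations are given as a 3x3 rotation matrix whose columns are the frame's x, y, z axes.
In Python, from plant import read_state, grab_frame, close_job gives the robot as it stands.
- The arm moves only by the tool servo_tool, never from a script. Its argument "moves" is a list of rows, each a list of 7 numbers: the turn, a rotation vector about the tool's x, y, z in rad, then the shift along the tool's x, y, z in cm, then the opening, from 0 (shut) to 1 (fully open). In form: [[ax, ay, az, tx, ty, tz, claw], ...]. A call has exactly 10 rows; each row is the pose to reach, as a shift and turn from the pose commanded when the call began, along the tool's axes at that moment; what a row does not reach only later rows make up. A row lasts 1/12 s, in which the tool goes at most 41.7 mm and 7.16 degrees, less where a joint would pass 70% of its speed; a pose out of reach is approached as far as the arm can. A call with a gripper value outside its range is refused whole. The fingers move at their own pace and stop on an object; the grip force is fixed at half the most. Time passes only in rows, so rows that repeat a pose let the fingers close, or fill a call up. It gives the time, the measured TCP pose, the force, the opening and the grip force at its end, in the units of the state.
- read_state(): the state, without advancing time (a new reading comes with each control period).
- grab_frame(name): name is "scene" or "top"; returns a dict with "image" (420x560x3 uint8, blue, green, red), "mtx" (3x3 intrinsics, pixels), "k1" (the pictures are not rectified: a ray, as slopes to the right and down, at radius r is drawn at 1 + k1 r^2 times it, then the intrinsics apply), "camera_from_world" (4x4, takes a point from world to camera coordinates). Camera axes: x right, y down, z forward; pixel columns grow to the right and rows downward; lengths in m; the calibration is good to about 2 mm. A picture is of the moment at which its call begins. There is no depth.
- close_job(): hands the job in; it is judged then, once.
The state is a dict: "time": time; "qpos": joint angles; "qd": joint speeds; "joint_efforts": joint torques, N m; "position": TCP position; "orientation": TCP orientation; "contact_force": force on the tool from outside, world axes, zero at the start; "ft_torque": the same for the moment, N m; "grip_width": finger opening in m; "grip_force": force on a finger pad.
Only numpy, scipy, OpenCV 4.12 (cv2) and the standard library are available. Lean on these libraries where they do the work, as an engineer would, in place of code of your own. Each camera call takes 0.05 s, during which the arm holds its last target. There are 200 camera calls.

## Working session

There is one attempt and no reset: what is moved stays moved. The work goes in short steps, Python scripts to look and compute and a tool call to move; the robot and the scene stay as the last step left them, time stands still between calls to the robot, and variables do not carry over. Pictures are saved under pics/ and viewed, at most 10 in all, crops included, and the job is handed in when it is done.

Besides the shell and the picture viewer there is one more tool, called after "Emit:" as name(argument=value, ...), one argument or row to a line, values as JSON. servo_tool: Moves the arm, as the interface text tells. Its arguments: {"type":"object","properties":{"moves":{"type":"array","items":{"type":"array","items":{"type":"number"}}}},"required":["moves"]}

```bash
ls; mkdir -p pics; python3 - <<'E'
from plant import *
import cv2
s=read_state(); print(s)
for n in("scene","top"):
    f=grab_frame(n); cv2.imwrite(f"pics/{n}0.png",f["image"]); print(f["mtx"],f["k1"],f["camera_from_world"])
E
```

```text
pics
{'time': 0.0, 'qpos': array([75.00520669, 18.43898009, -4.01807453, 83.17526201,  1.29552786,
       78.54305183, -3.26049989]), 'qd': array([-0.00071535,  0.01331646,  0.03433779,  0.08166465,  0.08205465,
       -0.01059006, -0.05381368]), 'joint_efforts': array([-3.08749259e-04, -4.91285169e+01, -4.04254971e-01, -3.12527347e+01,
       -6.40660571e-02,  4.36868286e-02,  1.90952210e-04]), 'position': array([ 0.17694295, -0.62522794,  0.40365929]), 'orientation': array([[ 9.62186736e-01,  2.72389963e-01, -6.26948637e-04],
       [ 2.72390666e-01, -9.62184955e-01,  1.85419819e-03],
       [-9.81755714e-05, -1.95485986e-03, -9.99998084e-01]]), 'contact_force': array([ 0.99292532,  0.19813864, -0.31462449]), 'ft_torque': array([-0.00275699,  0.03521185, -0.00369562]), 'grip_force': 0.0, 'grip_width': 0.0868739101813082}
[[531.42012108   0.         280.98123824]
 [  0.         531.42012108 207.98164027]
 [  0.           0.           1.        ]] -0.2086548463442664 [[ 0.28638384  0.95807869 -0.00833791 -0.15800145]
 [ 0.68089159 -0.2096356  -0.70174038 -0.34366238]
 [-0.67407043  0.19528989 -0.71238397  1.77843391]
 [ 0.          0.          0.          1.        ]]
[[498.08937346   0.         286.66676251]
 [  0.         498.08937346 206.37737808]
 [  0.           0.           1.        ]] -0.16094650164191934 [[ 1.15724727e-02 -9.99932804e-01 -6.81638098e-04 -1.45497601e-02]
 [-9.82599942e-01 -1.12454951e-02 -1.85393884e-01  6.17697211e-01]
 [ 1.85373761e-01  2.81524321e-03 -9.82664054e-01  1.10138093e+00]
 [ 0.00000000e+00  0.00000000e+00  0.00000000e+00  1.00000000e+00]]
```

View pics/scene0.png

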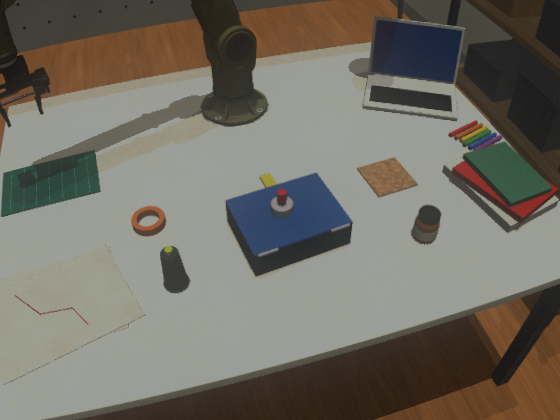

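View pics/top0.png

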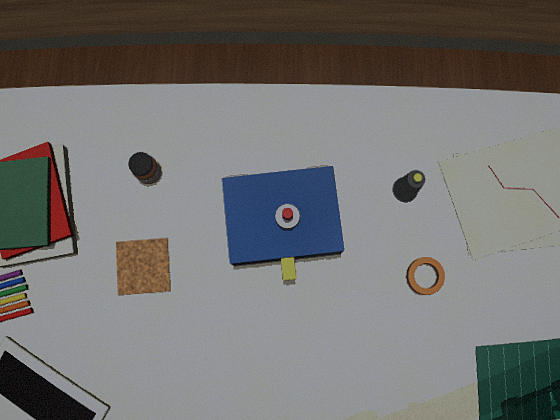

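The top view shows the weight's knob at about (288,213), the tab at (289,269), and the mat at (143,266). The tape is at (425,276), the cone at (410,185) and the jar at (145,168). Next I'll measure their positions.

```bash
cat >h.py <<'E'
import numpy as np, cv2
from plant import *
def ray(f,px):
    K=f["mtx"]; p=cv2.undistortPoints(np.array([[px]],float),K,np.array([f["k1"],0,0,0,0.]))[0,0]
    T=f["camera_from_world"];R=T[:3,:3]
    return -R.T@T[:3,3], R.T@np.array([*p,1])
def onz(f,px,z):
    o,d=ray(f,px); return o+d*(z-o[2])/d[2]
def blob(f,lo,hi,box=None):
    m=cv2.inRange(cv2.cvtColor(f["image"],cv2.COLOR_BGR2HSV),lo,hi)
    if box: k=np.zeros_like(m);x0,y0,x1,y1=box;k[y0:y1,x0:x1]=255;m&=k
    cs=cv2.findContours(m,cv2.RETR_EXTERNAL,cv2.CHAIN_APPROX_NONE)[0]
    c=max(cs,key=cv2.contourArea); return c,cv2.minAreaRect(c)
E
python3 - <<'E'
from h import *
np.set_printoptions(precision=4,suppress=True)
f=grab_frame("top"); g=grab_frame("scene")
def sh(n,r,z):
    print(n,r, onz(f,r[0],z)); print(np.array([onz(f,p,z)[:2] for p in cv2.boxPoints(r)]).round(4).tolist())
c,r=blob(f,(100,100,40),(130,255,255),(200,150,360,275)); sh("lid",r,.08)
# quad corners
q=cv2.approxPolyDP(cv2.convexHull(c),6,True)[:,0]; print([onz(f,p,.08)[:2].round(4).tolist() for p in q])
c,r=blob(f,(20,80,80),(35,255,255),(260,250,320,290)); sh("tab",r,.08)
c,r=blob(f,(0,120,60),(8,255,255),(265,195,310,235)); sh("knob",r,.135)
c,r=blob(f,(5,40,60),(25,255,255),(105,230,180,305)); sh("mat",r,.004)
c,r=blob(f,(5,120,60),(20,255,255),(395,245,455,305)); sh("tape",r,.024)
c,r=blob(f,(25,80,60),(45,255,255),(390,160,440,210)); sh("conetip",r,.126)
c,r=blob(g,(20,80,80),(35,255,255),(250,165,290,190)); print("tab scene",onz(g,r[0],.08))
c,r=blob(g,(0,120,60),(8,255,255),(265,180,300,215)); print("knob scene",onz(g,r[0],.128))
c,r=blob(f,(5,100,100),(5,100,101)) if 0 else (0,0)
print("jar", onz(f,(141,162),.085))
E
```

```text
lid ((281.9817199707031, 214.3353729248047), (86.13658905029297, 114.51748657226562), 83.6598129272461) [0.5951 0.0029 0.08  ]
[[0.6791, 0.1469], [0.7122, -0.1167], [0.5133, -0.137], [0.4819, 0.1185]]
[[0.7103, -0.1117], [0.5151, -0.1355], [0.4852, 0.1182], [0.6787, 0.1429]]
tab ((287.9769287109375, 268.3154296875), (22.20221710205078, 13.271716117858887), 82.87498474121094) [ 0.4728 -0.0121  0.08  ]
[[0.4954, 0.006], [0.4995, -0.0234], [0.4503, -0.0301], [0.4463, -0.0008]]
knob ((287.0, 212.5), (9.0, 10.0), 90.0) [ 0.5898 -0.0085  0.135 ]
[[0.5996, 0.0024], [0.5998, -0.0193], [0.58, -0.0195], [0.5798, 0.0022]]
mat ((142.2430877685547, 266.1187744140625), (54.39839172363281, 52.9267463684082), 86.98721313476562) [0.4767 0.3408 0.004 ]
[[0.5382, 0.415], [0.5474, 0.2824], [0.4165, 0.2693], [0.4061, 0.3997]]
tape ((425.7500305175781, 275.25), (36.76955032348633, 36.06244659423828), 45.0) [ 0.4617 -0.3392  0.024 ]
[[0.4623, -0.2769], [0.5231, -0.3404], [0.461, -0.4023], [0.4011, -0.3383]]
conetip ((417.0, 177.0), (8.0, 8.0), 90.0) [ 0.6752 -0.2986  0.126 ]
[[0.6843, -0.2899], [0.6846, -0.3082], [0.6661, -0.3074], [0.6659, -0.2891]]
tab scene [ 0.4742 -0.0134  0.08  ]
knob scene [ 0.5794 -0.0058  0.128 ]
jar [0.7148 0.3357 0.085 ]
```

Emit:
servo_tool(
  moves=[
    [0, 0, 0.015, 2.0, -1.7, 0, 1],
    [0, 0, 0.03, 4.8, -4.1, 0, 1],
    [0, 0, 0.045, 7.7, -6.6, 0, 1],
    [0, 0, 0.06, 10.6, -9.1, 0, 1],
    [0, 0, 0.075, 13.5, -11.6, 0, 1],
    [0, 0, 0.09, 16.4, -14.1, 0, 1],
    [0, 0, 0.11, 19.3, -16.6, 0, 1],
    [0, 0, 0.125, 22.2, -19.1, 0, 1],
    [0, 0, 0.14, 25.1, -21.6, 0, 1],
    [0, 0, 0.155, 28, -24, 0, 1],
  ],
)

```text
time: 1.03
position: [0.3816, -0.3163, 0.4048]
orientation: [[0.993, 0.12, -0.0], [0.12, -0.993, -0.001], [-0.0, 0.0, -1.0]]
contact_force: [0.5, 0.1, -0.3]
grip_width: 0.087
grip_force: 0.0
```

Emit:
servo_tool(
  moves=[
    [0, 0, 0, 2.4, -2.8, 0, 1],
    [0, 0, 0, 4.8, -5.7, 0, 1],
    [0, 0, 0, 7.2, -8.5, 0, 1],
    [0, 0, 0, 9.6, -11.4, 0, 1],
    [0, 0, 0, 12, -14.2, 0, 1],
    [0, 0, 0, 14.4, -17, 0, 1],
    [0, 0, 0, 16.8, -19.9, 0.8, 1],
    [0, 0, 0, 19.2, -22.7, 1.5, 1],
    [0, 0, 0, 21.6, -25.6, 2.5, 1],
    [0, 0, 0, 24, -28.4, 3.5, 1],
  ],
)

```text
time: 1.87
position: [0.5858, -0.0058, 0.3696]
orientation: [[0.993, 0.12, 0.001], [0.12, -0.993, -0.0], [0.001, 0.0, -1.0]]
contact_force: [0.3, 0.3, 0.4]
grip_width: 0.0871
grip_force: 0.0
```

```bash
cat >>h.py <<'E'
np.set_printoptions(precision=4,suppress=True)
def goto(grasp):  # shift in tool axes, cm, to bring the grasp point there
    s=read_state();R=s["orientation"];g=s["position"]+R[:,2]*.164
    print("grasp",g,"R",R.ravel(),"F",s["contact_force"],"w",s["grip_width"],s["grip_force"],"t",s["time"])
    print("shift cm",R.T@(np.array(grasp)-g)*100)
E
python3 - <<'E'
from h import *
goto((.585,-.007,.127))
for n in("scene","top"):
    f=grab_frame(n); 
    im=f["image"][120:300,180:400] if n=="scene" else f["image"][120:300,180:400]
    cv2.imwrite(f"pics/{n}1.png",cv2.resize(im,None,fx=3,fy=3))
E
```

```text
grasp [ 0.5859 -0.0058  0.2056] R [ 0.9927  0.1203  0.0007  0.1203 -0.9927 -0.0003  0.0007  0.0004 -1.    ] F [0.2651 0.3204 0.4181] w 0.08707715342280406 0.0 t 1.8667
shift cm [-0.1056  0.1051  7.857 ]
```

View pics/scene1.png

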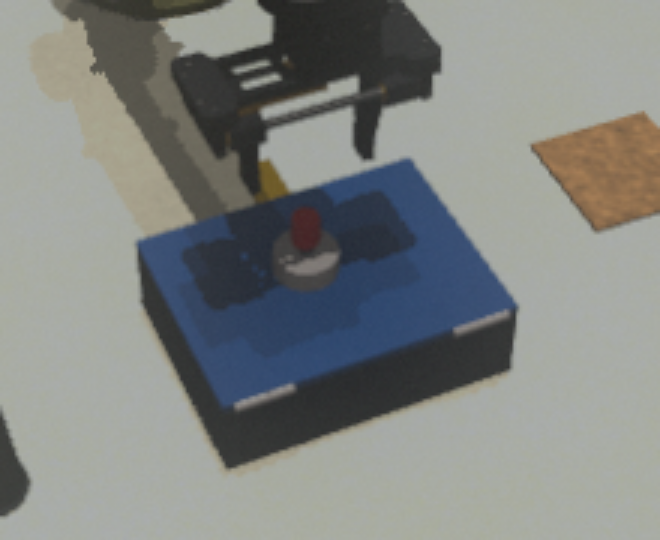

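The crop shows the open fingers straddling the red knob, with finger tips at (249,190) and (368,155) and the knob at (306,228). I'll descend and grip.

Emit:
servo_tool(
  moves=[
    [0, 0, 0, -0.1, 0.1, 1, 1],
    [0, 0, 0, -0.1, 0.1, 2.2, 1],
    [0, 0, 0, -0.1, 0.1, 3.4, 1],
    [0, 0, 0, -0.1, 0.1, 4.6, 1],
    [0, 0, 0, -0.1, 0.1, 5.6, 1],
    [0, 0, 0, -0.1, 0.1, 6.4, 1],
    [0, 0, 0, -0.1, 0.1, 7, 1],
    [0, 0, 0, -0.1, 0.1, 7.4, 1],
    [0, 0, 0, -0.1, 0.1, 7.7, 1],
    [0, 0, 0, -0.1, 0.1, 7.7, 1],
  ],
)

```text
time: 2.8
position: [0.5841, -0.0085, 0.2923]
orientation: [[0.993, 0.121, -0.0], [0.121, -0.993, 0.0], [-0.0, -0.0, -1.0]]
contact_force: [0.1, 0.2, -0.9]
grip_width: 0.0871
grip_force: 0.0
```

Emit:
servo_tool(
  moves=[
    [0, 0, 0, 0, 0, 0, 0.5],
    [0, 0, 0, 0, 0, 0, 0.4],
    [0, 0, 0, 0, 0, 0, 0.35],
    [0, 0, 0, 0, 0, 0, 0.3],
    [0, 0, 0, 0, 0, 0, 0.2],
    [0, 0, 0, 0, 0, 0, 0.1],
    [0, 0, 0, 0, 0, 0, 0],
    [0, 0, 0, 0, 0, 0, 0],
    [0, 0, 0, 0, 0, 0, 0],
    [0, 0, 0, 0, 0, 0, 0],
  ],
)

```text
time: 3.63
position: [0.5842, -0.0086, 0.2927]
orientation: [[0.993, 0.12, -0.0], [0.12, -0.993, -0.0], [-0.0, 0.0, -1.0]]
contact_force: [0.1, 0.8, 0.3]
grip_width: 0.0283
grip_force: 0.0
```

```bash
python3 - <<'E'
from h import *
goto((.585,-.007,.127))
E
```

```text
grasp [ 0.5842 -0.0086  0.1287] R [ 0.9927  0.1205 -0.0001  0.1205 -0.9927 -0.0001 -0.0001  0.     -1.    ] F [0.1122 0.8156 0.2848] w 0.02827482202404094 0.0 t 3.6333
shift cm [ 0.102  -0.1452  0.1679]
```

Still closing. I'll hold, then lift.

Emit:
servo_tool(
  moves=[
    [0, 0, 0, 0, 0, 0, 0],
    [0, 0, 0, 0, 0, 0, 0],
    [0, 0, 0, 0, 0, 0, 0],
    [0, 0, 0, 0, 0, 0, 0],
    [0, 0, 0, 0, 0, 0, 0],
    [0, 0, 0, 0, 0, 0, 0],
    [0, 0, 0, 0, 0, -0.2, 0],
    [0, 0, 0, 0, 0, -0.5, 0],
    [0, 0, 0, 0, 0, -1, 0],
    [0, 0, 0, 0, 0, -1.5, 0],
  ],
)

```text
time: 4.47
position: [0.5839, -0.0082, 0.3077]
orientation: [[0.993, 0.121, -0.001], [0.121, -0.993, 0.0], [-0.001, -0.0, -1.0]]
contact_force: [0.2, 0.0, -2.4]
grip_width: 0.0233
grip_force: 30.0
```

```bash
python3 - <<'E'
from h import *
goto((.477,.341,.2))
E
```

```text
grasp [ 0.5838 -0.0082  0.1437] R [ 0.9927  0.1209 -0.001   0.1209 -0.9927  0.0004 -0.001  -0.0005 -1.    ] F [ 0.2401  0.0072 -2.3649] w 0.023337057750068384 29.999920036643744 t 4.4667
shift cm [ -6.3839 -35.9564  -5.6032]
```

Emit:
servo_tool(
  moves=[
    [0, 0, 0, 0, 0, -1, 0],
    [0, 0, 0, 0, 0, -2.5, 0],
    [0, 0, 0, 0, -0.5, -4, 0],
    [0, 0, 0, -0.3, -2, -5, 0],
    [0, 0, 0, -0.8, -4.5, -5.6, 0],
    [0, 0, 0, -1.3, -7.5, -5.6, 0],
    [0, 0, 0, -1.9, -10.5, -5.6, 0],
    [0, 0, 0, -2.4, -13.5, -5.6, 0],
    [0, 0, 0, -2.9, -16.5, -5.6, 0],
    [0, 0, 0, -3.5, -19.5, -5.6, 0],
  ],
)

```text
time: 5.3
position: [0.5246, 0.1834, 0.3645]
orientation: [[0.993, 0.122, 0.001], [0.122, -0.993, 0.0], [0.001, -0.0, -1.0]]
contact_force: [0.4, 0.3, -3.0]
grip_width: 0.0231
grip_force: 30.0
```

Emit:
servo_tool(
  moves=[
    [0, 0, 0, -0.5, -3, 0, 0],
    [0, 0, 0, -1, -6, 0, 0],
    [0, 0, 0, -1.5, -9, 0, 0],
    [0, 0, 0, -2.1, -11.8, 0, 0],
    [0, 0, 0, -2.5, -14, 0, 0],
    [0, 0, 0, -2.8, -15.5, 0, 0],
    [0, 0, 0, -2.9, -16.3, 1, 0],
    [0, 0, 0, -2.9, -16.5, 2.5, 0],
    [0, 0, 0, -2.9, -16.5, 4, 0],
    [0, 0, 0, -2.9, -16.5, 5, 0],
  ],
)

```text
time: 6.13
position: [0.4766, 0.3408, 0.3119]
orientation: [[0.993, 0.121, -0.002], [0.121, -0.993, -0.002], [-0.002, 0.001, -1.0]]
contact_force: [-0.2, -0.7, -2.5]
grip_width: 0.0232
grip_force: 30.0
```

```bash
python3 - <<'E'
from h import *
goto((.477,.341,.0527))
im=[cv2.resize(grab_frame("scene")["image"][110:260,300:460],(480,450)),cv2.resize(grab_frame("top")["image"][190:320,60:200],(320,450))]
cv2.imwrite("pics/p2.png",np.hstack(im))
E
```

```text
grasp [0.4763 0.3406 0.1479] R [ 0.9927  0.1208 -0.0017  0.1208 -0.9927 -0.0016 -0.0019  0.0014 -1.    ] F [-0.2231 -0.7302 -2.5255] w 0.02320785783490784 29.999613957479596 t 6.1333
shift cm [ 0.0943 -0.0475  9.5155]
```

View pics/p2.png

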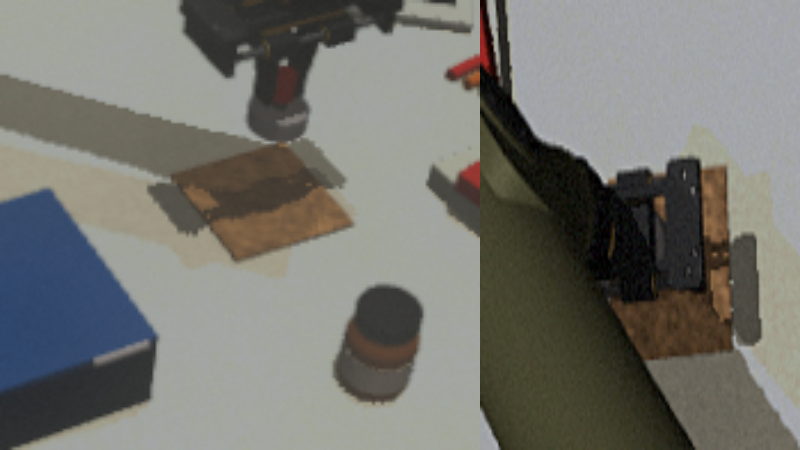

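The picture shows the weight held upright in the gripper (disc at about (279,118) in the left panel), above the mat. The jar is well clear at (380,345). I'll lower it.

Emit:
servo_tool(
  moves=[
    [0, 0, 0, 0, 0, 1.5, 0],
    [0, 0, 0, 0, 0, 3.5, 0],
    [0, 0, 0, 0, 0, 5.5, 0],
    [0, 0, 0, 0, 0, 7, 0],
    [0, 0, 0, 0, 0, 8, 0],
    [0, 0, 0, 0, 0, 8.6, 0],
    [0, 0, 0, 0, 0, 8.9, 0],
    [0, 0, 0, 0, 0, 9.1, 0],
    [0, 0, 0, 0, 0, 9.2, 0],
    [0, 0, 0, 0, 0, 9.2, 0],
  ],
)

```text
time: 7.07
position: [0.4775, 0.3413, 0.2224]
orientation: [[0.993, 0.12, 0.001], [0.12, -0.993, 0.0], [0.001, -0.0, -1.0]]
contact_force: [-1.0, -0.7, -3.2]
grip_width: 0.0229
grip_force: 30.0
```

```bash
python3 - <<'E'
from h import *
goto((.477,.341,.0527))
E
```

```text
grasp [0.4777 0.3414 0.0584] R [ 0.9927  0.1204  0.001   0.1204 -0.9927  0.0005  0.001  -0.0004 -1.    ] F [-1.012  -0.7158 -3.2221] w 0.022903230389174654 30.000529387034476 t 7.0667
shift cm [-0.0741  0.0325  0.5656]
```

Emit:
servo_tool(
  moves=[
    [0, 0, 0, 0, 0, 0.1, 0],
    [0, 0, 0, 0, 0, 0.2, 0],
    [0, 0, 0, 0, 0, 0.25, 0],
    [0, 0, 0, 0, 0, 0.3, 0],
    [0, 0, 0, 0, 0, 0.35, 0],
    [0, 0, 0, 0, 0, 0.4, 0],
    [0, 0, 0, 0, 0, 0.45, 0],
    [0, 0, 0, 0, 0, 0.5, 0],
    [0, 0, 0, 0, 0, 0.5, 0],
    [0, 0, 0, 0, 0, 0.5, 0],
  ],
)

```text
time: 7.9
position: [0.4773, 0.3411, 0.2168]
orientation: [[0.993, 0.12, 0.0], [0.12, -0.993, -0.0], [0.0, 0.0, -1.0]]
contact_force: [-0.6, -1.3, -2.0]
grip_width: 0.0234
grip_force: 30.0
```

Emit:
servo_tool(
  moves=[
    [0, 0, 0, 0, 0, 0.05, 0],
    [0, 0, 0, 0, 0, 0.1, 0],
    [0, 0, 0, 0, 0, 0.1, 0],
    [0, 0, 0, 0, 0, 0.15, 0],
    [0, 0, 0, 0, 0, 0.15, 0],
    [0, 0, 0, 0, 0, 0.15, 0],
    [0, 0, 0, 0, 0, 0.15, 0],
    [0, 0, 0, 0, 0, 0.15, 0],
    [0, 0, 0, 0, 0, 0.15, 0],
    [0, 0, 0, 0, 0, 0.15, 0],
  ],
)

```text
time: 8.73
position: [0.4772, 0.3413, 0.2167]
orientation: [[0.993, 0.12, 0.001], [0.12, -0.993, -0.001], [0.0, 0.001, -1.0]]
contact_force: [-3.0, -4.2, 8.8]
grip_width: 0.0233
grip_force: 30.0
```

Contact is made: z has stopped and the force has risen. I'll ease off 1 mm and release.

Emit:
servo_tool(
  moves=[
    [0, 0, 0, 0, 0, -0.1, 0],
    [0, 0, 0, 0, 0, -0.1, 0],
    [0, 0, 0, 0, 0, -0.1, 0.3],
    [0, 0, 0, 0, 0, -0.1, 0.4],
    [0, 0, 0, 0, 0, -0.1, 0.6],
    [0, 0, 0, 0, 0, -0.1, 0.8],
    [0, 0, 0, 0, 0, -0.1, 0.9],
    [0, 0, 0, 0, 0, -0.1, 1],
    [0, 0, 0, 0, 0, -0.1, 1],
    [0, 0, 0, 0, 0, -0.1, 1],
  ],
)

```text
time: 9.57
position: [0.4773, 0.3411, 0.2162]
orientation: [[0.993, 0.12, -0.0], [0.12, -0.993, -0.0], [-0.0, 0.0, -1.0]]
contact_force: [0.9, 0.2, -0.1]
grip_width: 0.0646
grip_force: 0.0
```

Emit:
servo_tool(
  moves=[
    [0, 0, 0, 0, 0, 0, 1],
    [0, 0, 0, 0, 0, 0, 1],
    [0, 0, 0, 0, 0, -0.5, 1],
    [0, 0, 0, 0, 0, -1.5, 1],
    [0, 0, 0, 0, 0, -3, 1],
    [0, 0, 0, 0, 0, -5, 1],
    [0, 0, 0, 0, 0, -8, 1],
    [0, 0, 0, 0, 0, -11, 1],
    [0, 0, 0, 0, 0, -14, 1],
    [0, 0, 0, 0, 0, -15, 1],
  ],
)

```text
time: 10.4
position: [0.4777, 0.3425, 0.3721]
orientation: [[0.993, 0.121, 0.007], [0.121, -0.993, 0.004], [0.007, -0.003, -1.0]]
contact_force: [0.5, 0.5, 0.2]
grip_width: 0.0871
grip_force: 0.0
```

```bash
python3 - <<'E'
from h import *
goto((.465,-.013,.075))
im=[cv2.resize(grab_frame("scene")["image"][110:260,300:460],(480,450)),cv2.resize(grab_frame("top")["image"][190:320,60:200],(320,450))]
cv2.imwrite("pics/p3.png",np.hstack(im))
E
```

```text
grasp [0.4788 0.3431 0.2081] R [ 0.9926  0.121   0.0068  0.1209 -0.9927  0.0039  0.0072 -0.0031 -1.    ] F [0.5131 0.541  0.1754] w 0.0870566797064833 0.0 t 10.4
shift cm [-5.7691 35.2252 13.1604]
```

View pics/p3.png

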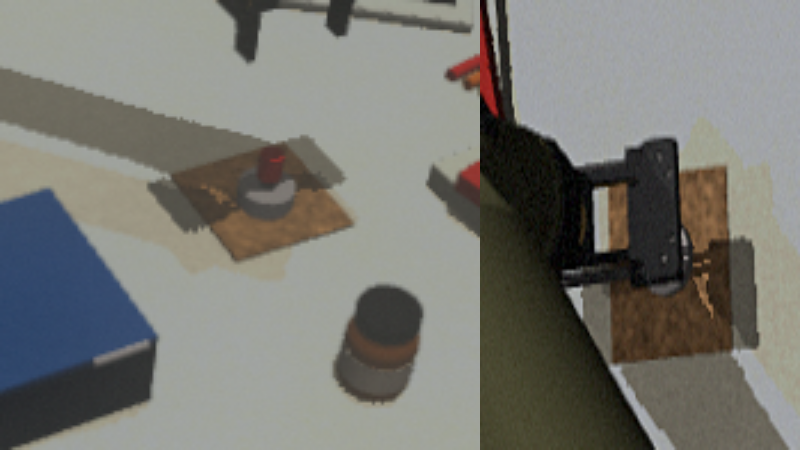

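The weight stands upright near the mat's middle (disc at about (265,195) in the left panel), wholly on the cork. Next is the tab.

Emit:
servo_tool(
  moves=[
    [0, 0, 0, -0.4, 2, 0, 1],
    [0, 0, 0, -0.9, 5, 0, 1],
    [0, 0, 0, -1.4, 8.5, 0, 1],
    [0, 0, 0, -2, 12, 0, 1],
    [0, 0, 0, -2.6, 15.5, 0, 1],
    [0, 0, 0, -3.2, 19, 0, 1],
    [0, 0, 0, -3.8, 22.5, 0, 1],
    [0, 0, 0, -4.4, 26, 0, 1],
    [0, 0, 0, -5, 29.5, 0, 1],
    [0, 0, 0, -5.5, 32.5, 0, 1],
  ],
)

```text
time: 11.33
position: [0.4607, 0.0091, 0.3648]
orientation: [[0.993, 0.119, -0.002], [0.119, -0.993, -0.001], [-0.002, 0.0, -1.0]]
contact_force: [0.8, 0.2, -0.1]
grip_width: 0.0873
grip_force: 0.0
```

Emit:
servo_tool(
  moves=[
    [0, 0, 0, -0.2, 2, 1, 1],
    [0, 0, 0, -0.3, 2.7, 3, 1],
    [0, 0, 0, -0.3, 2.7, 5, 1],
    [0, 0, 0, -0.3, 2.7, 7, 1],
    [0, 0, 0, -0.3, 2.7, 8, 1],
    [0, 0, 0, -0.3, 2.7, 8.5, 1],
    [0, 0, 0, -0.3, 2.7, 9, 1],
    [0, 0, 0, -0.3, 2.7, 9, 1],
    [0, 0, 0, -0.3, 2.7, 9, 1],
    [0, 0, 0, -0.3, 2.7, 9, 1],
  ],
)

```text
time: 12.17
position: [0.4626, -0.0152, 0.2771]
orientation: [[0.993, 0.121, 0.001], [0.121, -0.993, -0.0], [0.001, 0.001, -1.0]]
contact_force: [-0.5, 0.4, 0.5]
grip_width: 0.087
grip_force: 0.0
```

```bash
python3 - <<'E'
from h import *
goto((.465,-.013,.075))
im=[cv2.resize(grab_frame("scene")["image"][110:260,200:360],(480,450)),cv2.resize(grab_frame("top")["image"][190:320,230:370],(320,450))]
cv2.imwrite("pics/p4.png",np.hstack(im))
E
```

```text
grasp [ 0.4628 -0.0153  0.1131] R [ 0.9927  0.1206  0.0015  0.1206 -0.9927 -0.0004  0.0014  0.0005 -1.    ] F [-0.4857  0.3934  0.5471] w 0.08700935681347818 0.0 t 12.1667
shift cm [ 0.2398 -0.1993  3.8059]
```

View pics/p4.png

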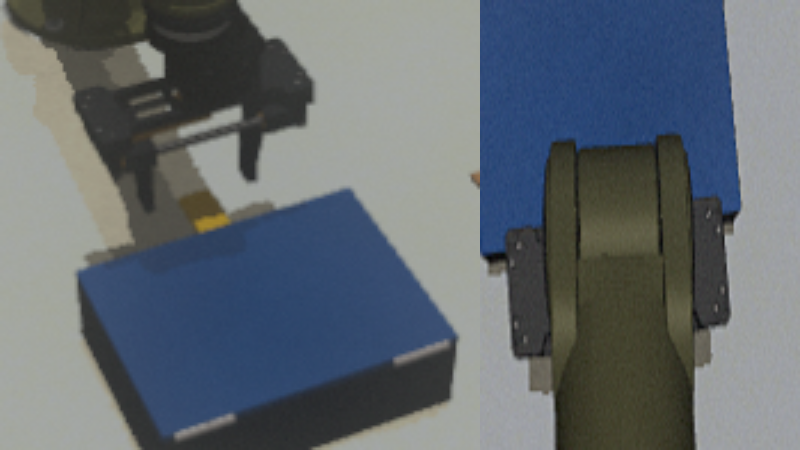

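The fingers sit on either side of the tab (tips at (148,208) and (250,180), tab at (205,212)). I'll descend and close.

Emit:
servo_tool(
  moves=[
    [0, 0, 0, 0.2, -0.2, 0.7, 1],
    [0, 0, 0, 0.2, -0.2, 1.5, 1],
    [0, 0, 0, 0.2, -0.2, 2.3, 1],
    [0, 0, 0, 0.2, -0.2, 3, 1],
    [0, 0, 0, 0.2, -0.2, 3.5, 1],
    [0, 0, 0, 0.2, -0.2, 3.8, 1],
    [0, 0, 0, 0.2, -0.2, 3.8, 0.5],
    [0, 0, 0, 0.2, -0.2, 3.8, 0.4],
    [0, 0, 0, 0.2, -0.2, 3.8, 0.35],
    [0, 0, 0, 0.2, -0.2, 3.8, 0.3],
  ],
)

```text
time: 13.1
position: [0.4641, -0.0131, 0.2386]
orientation: [[0.993, 0.12, 0.001], [0.12, -0.993, -0.0], [0.001, 0.0, -1.0]]
contact_force: [-0.1, 0.3, 0.1]
grip_width: 0.0678
grip_force: 0.0
```

Emit:
servo_tool(
  moves=[
    [0, 0, 0, 0, 0, 0, 0.2],
    [0, 0, 0, 0, 0, 0, 0.1],
    [0, 0, 0, 0, 0, 0, 0],
    [0, 0, 0, 0, 0, 0, 0],
    [0, 0, 0, 0, 0, 0, 0],
    [0, 0, 0, 0, 0, 0, 0],
    [0, 0, 0, 0, 0, 0, 0],
    [0, 0, 0, 0, 0, 0, 0],
    [0, 0, 0, 0, 0, 0, 0],
    [0, 0, 0, 0, 0, 0, 0],
  ],
)

```text
time: 13.93
position: [0.4639, -0.0133, 0.2382]
orientation: [[0.993, 0.12, 0.0], [0.12, -0.993, -0.0], [-0.0, 0.0, -1.0]]
contact_force: [-0.0, -1.5, 0.8]
grip_width: 0.0293
grip_force: 30.0
```

```bash
python3 - <<'E'
from h import *
goto((.465,-.013,.075))
t=np.radians(np.arange(0,56,2.75));r=.234
print(np.c_[np.degrees(t),100*(r-r*np.cos(t)+.005*np.sin(t)),-100*(r*np.sin(t)+.005*(np.cos(t)-1))].round(2).tolist())
E
```

```text
grasp [ 0.4639 -0.0134  0.0742] R [ 0.9927  0.1205  0.      0.1205 -0.9927 -0.0004 -0.      0.0004 -1.    ] F [-0.0213 -1.4997  0.8022] w 0.029262068045052277 30.001695826649666 t 13.9333
shift cm [ 0.1134 -0.0217 -0.0751]
[[0.0, 0.0, -0.0], [2.75, 0.05, -1.12], [5.5, 0.16, -2.24], [8.25, 0.31, -3.35], [11.0, 0.53, -4.46], [13.75, 0.79, -5.55], [16.5, 1.11, -6.63], [19.25, 1.47, -7.69], [22.0, 1.89, -8.73], [24.75, 2.36, -9.75], [27.5, 2.87, -10.75], [30.25, 3.44, -11.72], [33.0, 4.05, -12.66], [35.75, 4.7, -13.58], [38.5, 5.4, -14.46], [41.25, 6.14, -15.3], [44.0, 6.91, -16.11], [46.75, 7.73, -16.89], [49.5, 8.58, -17.62], [52.25, 9.47, -18.31], [55.0, 10.39, -18.95]]
```

Emit:
servo_tool(
  moves=[
    [0, 0, 0, 0.02, 0, -0.56, 0],
    [0, 0, 0, 0.05, 0, -1.12, 0],
    [0, 0, 0, 0.1, 0, -1.68, 0],
    [0, 0, 0, 0.16, 0, -2.24, 0],
    [0, 0, 0, 0.23, 0, -2.8, 0],
    [0, 0, 0, 0.31, 0, -3.35, 0],
    [0, 0, 0, 0.42, 0, -3.9, 0],
    [0, 0, 0, 0.53, 0, -4.46, 0],
    [0, 0, 0, 0.66, 0, -5.0, 0],
    [0, 0, 0, 0.79, 0, -5.55, 0],
  ],
)

```text
time: 14.77
position: [0.4717, -0.0123, 0.2942]
orientation: [[0.993, 0.12, -0.0], [0.12, -0.993, -0.0], [-0.0, 0.0, -1.0]]
contact_force: [3.4, -3.1, -4.4]
grip_width: 0.0298
grip_force: 30.0
```

```bash
python3 - <<'E'
from h import *
goto((.465,-.013,.075)); print(read_state()["ft_torque"])
cv2.imwrite("pics/p5.png",cv2.resize(grab_frame("scene")["image"][80:280,180:380],(600,600)))
E
```

```text
grasp [ 0.4717 -0.0124  0.1302] R [ 0.9927  0.1204 -0.0003  0.1204 -0.9927 -0.0004 -0.0003  0.0004 -1.    ] F [ 3.4139 -3.0747 -4.3921] w 0.029772024360178242 30.000222120434046 t 14.7667
shift cm [-0.6708 -0.0183  5.5184]
[-0.7167 -0.3003  0.0767]
```

View pics/p5.png

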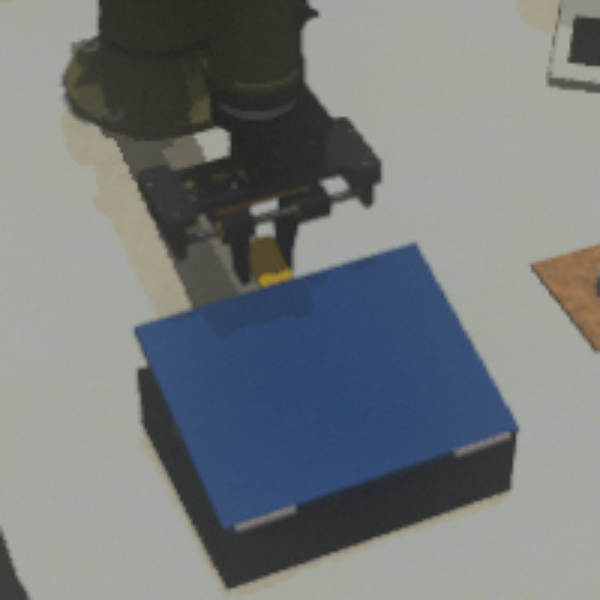

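The lid is rising in the grip: its front edge is above the rim and the tab sits between the fingers at about (270,262). Continuing along the arc.

Emit:
servo_tool(
  moves=[
    [0, 0, 0, 0.16, 0, -0.54, 0],
    [0, 0, 0, 0.32, 0, -1.08, 0],
    [0, 0, 0, 0.5, 0, -1.61, 0],
    [0, 0, 0, 0.68, 0, -2.14, 0],
    [0, 0, 0, 0.89, 0, -2.66, 0],
    [0, 0, 0, 1.1, 0, -3.18, 0],
    [0, 0, 0, 1.33, 0, -3.69, 0],
    [0, 0, 0, 1.57, 0, -4.2, 0],
    [0, 0, 0, 1.82, 0, -4.7, 0],
    [0, 0, 0, 2.08, 0, -5.2, 0],
  ],
)

```text
time: 15.65
position: [0.4925, -0.0097, 0.3461]
orientation: [[0.993, 0.12, -0.001], [0.12, -0.993, -0.0], [-0.001, 0.0, -1.0]]
contact_force: [1.1, -5.2, -3.2]
grip_width: 0.0298
grip_force: 30.0
```

Emit:
servo_tool(
  moves=[
    [0, 0, 0, 0.28, 0, -0.49, 0],
    [0, 0, 0, 0.57, 0, -0.97, 0],
    [0, 0, 0, 0.87, 0, -1.44, 0],
    [0, 0, 0, 1.18, 0, -1.91, 0],
    [0, 0, 0, 1.5, 0, -2.37, 0],
    [0, 0, 0, 1.83, 0, -2.83, 0],
    [0, 0, 0, 2.18, 0, -3.27, 0],
    [0, 0, 0, 2.53, 0, -3.71, 0],
    [0, 0, 0, 2.9, 0, -4.13, 0],
    [0, 0, 0, 3.27, 0, -4.55, 0],
  ],
)

```text
time: 16.48
position: [0.5251, -0.0056, 0.3917]
orientation: [[0.993, 0.12, -0.001], [0.12, -0.993, -0.0], [-0.001, 0.0, -1.0]]
contact_force: [-1.6, -4.7, -1.3]
grip_width: 0.0295
grip_force: 30.0
```

```bash
python3 - <<'E'
from h import *
goto((.465,-.013,.075)); print(read_state()["ft_torque"])
E
```

```text
grasp [ 0.525  -0.0056  0.2277] R [ 0.9927  0.1204 -0.0005  0.1204 -0.9927 -0.0001 -0.0005  0.     -1.    ] F [-1.563  -4.6592 -1.2821] w 0.029544365483399778 30.00065024010837 t 16.4833
shift cm [-6.0356  0.0075 15.2687]
[-0.9549  0.6318  0.0578]
```

Emit:
servo_tool(
  moves=[
    [0, 0, 0, 0.38, 0.02, -0.41, 0],
    [0, 0, 0, 0.77, 0.04, -0.81, 0],
    [0, 0, 0, 1.18, 0.06, -1.2, 0],
    [0, 0, 0, 1.59, 0.08, -1.59, 0],
    [0, 0, 0, 2.01, 0.1, -1.96, 0],
    [0, 0, 0, 2.44, 0.12, -2.32, 0],
    [0, 0, 0, 2.88, 0.14, -2.67, 0],
    [0, 0, 0, 3.33, 0.16, -3.01, 0],
    [0, 0, 0, 3.78, 0.18, -3.33, 0],
    [0, 0, 0, 4.25, 0.2, -3.65, 0],
  ],
)

```text
time: 17.32
position: [0.5676, -0.0009, 0.4281]
orientation: [[0.993, 0.122, -0.0], [0.122, -0.993, 0.002], [-0.0, -0.002, -1.0]]
contact_force: [-3.0, 4.2, -2.0]
grip_width: 0.0297
grip_force: 30.0
```

Emit:
servo_tool(
  moves=[
    [0, 0, 0, 0, 0, 0, 0],
    [0, 0, 0, 0, 0, 0, 0],
    [0, 0, 0, 0, 0, 0, 0],
    [0, 0, 0, 0, 0, 0, 0],
    [0, 0, 0, 0, 0, 0, 0],
    [0, 0, 0, 0, 0, 0, 0],
    [0, 0, 0, 0, 0, 0, 0],
    [0, 0, 0, 0, 0, 0, 0],
    [0, 0, 0, 0, 0, 0, 0],
    [0, 0, 0, 0, 0, 0, 0],
  ],
)

```text
time: 18.15
position: [0.5674, -0.0008, 0.428]
orientation: [[0.992, 0.122, 0.001], [0.122, -0.992, 0.002], [0.001, -0.002, -1.0]]
contact_force: [-3.3, 5.1, -1.5]
grip_width: 0.0297
grip_force: 30.0
```

```bash
python3 - <<'E'
from h import *
goto((.465,-.013,.075)); print(read_state()["ft_torque"])
f=grab_frame("scene"); cv2.imwrite("pics/p6.png",cv2.resize(f["image"][60:280,140:420],(763,600)))
f=grab_frame("top"); cv2.imwrite("pics/p7.png",cv2.resize(f["image"][120:320,120:440],(800,500)))
E
```

```text
grasp [ 0.5675 -0.0004  0.264 ] R [ 0.9925  0.1223  0.0006  0.1223 -0.9925  0.0024  0.0009 -0.0023 -1.    ] F [-3.3415  5.112  -1.488 ] w 0.02973949817024862 29.99541772529483 t 18.15
shift cm [-10.3408   0.0352  18.8935]
[1.1155 0.7381 0.0012]
```

View pics/p6.png

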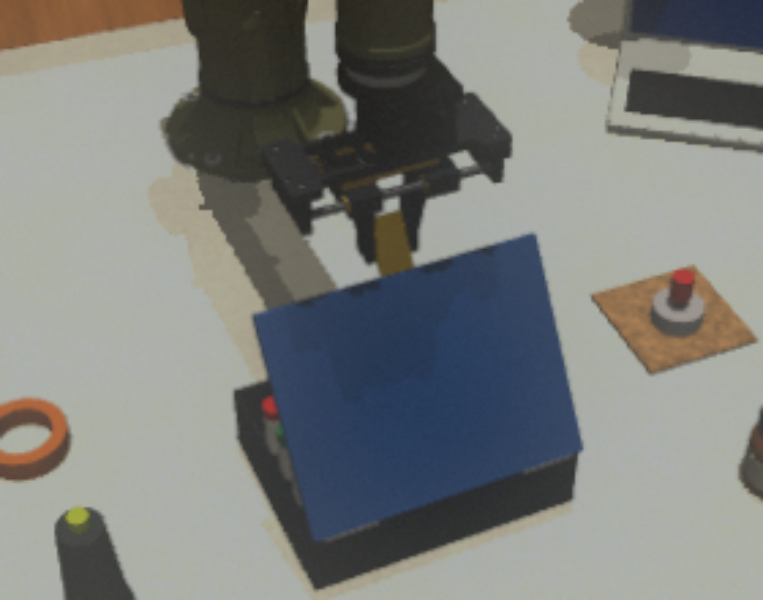

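View pics/p7.png

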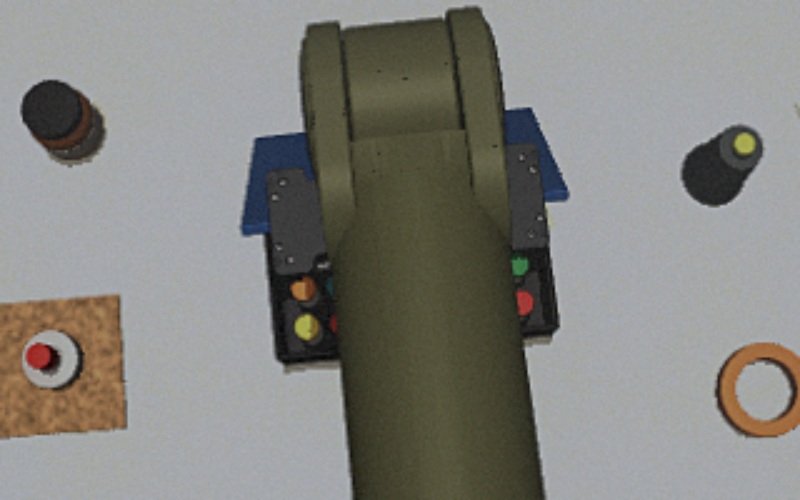

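The lid is open in the grip, and tape, cone and jar look undisturbed. In the scene crop the lid's front corners are at (255,315) and (536,236). I'll check the angle from those.

```bash
python3 - <<'E'
from h import *
f=grab_frame("scene");a=np.radians(6.92);X=np.array([np.cos(a),np.sin(a),0]);Y=np.array([-np.sin(a),np.cos(a),0])
c,r=blob(f,(100,90,30),(130,255,255),(225,130,360,270))
q=cv2.approxPolyDP(cv2.convexHull(c),5,True)[:,0]; print(q.tolist())
H=np.array([.465,-.013,.07])+.234*X
for px,s in(((233.6,175.5),-.13),((336.7,146.5),.13)):
    o,d=ray(f,px); P=o+d*((s-(o-H)@Y)/(d@Y)); u=P-H
    print(P,np.hypot(u@X,u[2]),np.degrees(np.arctan2(u[2],-u@X))-2.86)
# other way: intersect ray w/ circle height for known theta
    for t in (51,53,55,57,59):
        b=np.radians(t); Q=H+s*Y+X*(-.2*np.cos(b)+.01*np.sin(b))+np.array([0,0,.2*np.sin(b)+.01*np.cos(b)])
        T=f["camera_from_world"]; p=cv2.projectPoints(Q[None],cv2.Rodrigues(T[:3,:3])[0],T[:3,3],f["mtx"],np.array([f["k1"],0,0,0]))[0].ravel(); print(t,p)
E
```

```text
[[335, 146], [353, 224], [256, 257], [233, 176]]
[ 0.6163 -0.1256  0.2473] 0.20225158943274377 58.36608773520672
51 [230.943  175.0258]
53 [231.6728 175.243 ]
55 [232.4383 175.5683]
57 [233.2392 176.003 ]
59 [234.0748 176.5484]
[0.5771 0.1316 0.2374] 0.1977673483396751 54.956585428933245
51 [334.0399 145.2737]
53 [335.2636 145.3297]
55 [336.5218 145.4867]
57 [337.8132 145.7462]
59 [339.1366 146.1092]
```

Kinematics give about 55.1° and the camera agrees at 55–57°. I'll relieve the sideways force by 1 mm, let it settle, and hand in.

Emit:
servo_tool(
  moves=[
    [0, 0, 0, 0, -0.05, 0, 0],
    [0, 0, 0, 0, -0.1, 0, 0],
    [0, 0, 0, 0, -0.1, 0, 0],
    [0, 0, 0, 0, -0.1, 0, 0],
    [0, 0, 0, 0, -0.1, 0, 0],
    [0, 0, 0, 0, -0.1, 0, 0],
    [0, 0, 0, 0, -0.1, 0, 0],
    [0, 0, 0, 0, -0.1, 0, 0],
    [0, 0, 0, 0, -0.1, 0, 0],
    [0, 0, 0, 0, -0.1, 0, 0],
  ],
)

```text
time: 19.13
position: [0.5672, -0.0007, 0.4279]
orientation: [[0.993, 0.121, 0.0], [0.121, -0.993, 0.001], [0.001, -0.001, -1.0]]
contact_force: [-2.2, 4.6, -1.4]
grip_width: 0.0291
grip_force: 30.0
```

```bash
python3 - <<'E'
from h import *
s=read_state(); print(s["position"],s["contact_force"],s["grip_force"],abs(s["qd"]).max())
print(close_job())
E
```

```text
[ 0.5672 -0.0007  0.4279] [-2.1797  4.5676 -1.3679] 29.998997719958425 0.04337727410650672
the job is handed in; nothing more can be done
None
```

I handed the job in at about 19 s: the weight is standing wholly on the cork mat, set down gently with the lid shut, and the lid is held still at about 55° (arm position gives 55.1°, the camera 55–58°), with the tape, cone and jar looking undisturbed.

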